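Tip the brass stock into the scrap chest and shut it

ROBOT

A 6-joint arm with a two-finger parallel gripper is mounted at the origin on a cart in front of the work surface, level with it; the furniture and walls round the work are solid. World frame = base frame: x ahead of the robot, y to its left, z up, the work surface at z = 0. Lengths are in m, angles in rad, forces in N, time in s.
With the tool pointing down it reaches from about 0.25 to 0.725 m from the base axis. Payload 4 kg.
Tool frame: the origin (TCP) lies between the finger pads; the fingertips stand 8 mm ahead of it and the grasp point (between the pads) lies 11 mm behind it (bot.tip_reach is the distance from the TCP to the fingertips, in m); z points along the fingers, y is the line along which they close (so a half turn about z gives the same grasp; the last joint's range is limited). The gripper opens to 85 mm and grips with 20 to 120 N. Pads are 22 mm wide; open, the fingers measure 114 mm over their backs; the gripper's body (76 mm by 85 mm) begins 54 mm behind the grasp point. The pads swing forward as they close: fully open they stand 13 mm farther back than shut.
Start: joints at [-1.142, 0.241, 0.005, 1.335, 0, 1.571], TCP at [0.208, -0.455, 0.239] pointing down, gripper open.
Joint ranges: [-2.72, 2.72], [-1.05, 1.87], [-1.09, 1.28], [-1.99, 2.15], [-1.42, 1.44], [-3.14, 3.14]. Speed limits (rad/s): [2.79, 2.79, 3.14, 3.14, 3.14, 3.14].

INTERFACE

Orientations are given as a unit quaternion [x, y, z, w].
In Python, from workcell import bot gives the robot as it stands.
- The arm moves only by the tool move_arm, never from a script. Its argument "deltas" is a list of rows, each a list of 7 numbers: the opening, from 0 (shut) to 1 (fully open), then the shift along the tool's x, y, z in mm, then the turn, a rotation vector about the tool's x, y, z in degrees. In form: [[gripper, tx, ty, tz, ax, ay, az], ...]. A call has 1 to 10 rows; each row shifts and turns the commanded pose from where the row before left it, along the tool's axes as they then stand; what a row does not reach is not made up. A row lasts 1/12 s, in which the tool goes at most 41.7 mm and 7.16 degrees, less where a joint would pass 70% of its speed; a pose out of reach is approached as far as the arm can. A call is refused whole if a number of a shift passes 41.7 or a number of a turn 7.16, either way. A call with a gripper value outside its range is refused whole. The fingers move at their own pace and stop on an object; the grip force is fixed at half the most. Time passes only in rows, so rows that do not move let the fingers close. It gives the time, the measured TCP pose, the force, the opening and the grip force at its end, in the units of the state.
- bot.get_obs(): the state, without advancing time (a new reading comes with each control period).
- bot.camera(name): name is "scene" or "top" or "wrist"; returns the picture (400x640x3 uint8, blue, green, red); there is no depth.
- bot.calibration(name): a dict with "K" (3x3 intrinsics, pixels), "position" and "orientation" of the camera in the world. Camera axes: x right, y down, z forward; pixel columns grow to the right and rows downward; lengths in m; the calibration is good to about 2 mm. A picture is of the moment at which its call begins: read the wrist's pose just before it. calibration takes no time and is no camera call; for the wrist camera it gives the pose at the moment of the call.
- bot.job_done(): hands the job in; it is judged then, once.
Trained networks look in the newest picture that a camera, given by its name, has taken for a name from the list of things; names that differ only in an ending like _2 or _b are one class to them, and where a whole thing is asked for, a point or a joint stands for the part that bears it (a point fixed in the world has none). Each returns a list of dicts, best first, with "conf" (0 to 1); they miss things now and then, are a little off and sometimes report something else, mostly with a low value. They report only what shows in the picture. A call takes as long as a camera call. They do not tell look-alikes from the thing itself.
- bot.outline_of(query, camera): "pixels" (400x640 bool, what is visible of it) and "rect" ([left, top, width, height] in pixels, round what is visible of it).
The state is a dict: "clock": time; "joint_pos": joint angles; "joint_vel": joint speeds; "tau": joint torques, N m; "eef_pos": TCP position; "tool_rot": TCP orientation; "ft_force": force on the tool from outside, world axes, zero at the start; "ft_torque": the same for the moment, N m; "grip_width": finger opening in m; "grasp_force": force on a finger pad.
Only numpy, scipy, OpenCV 4.12 (cv2) and the standard library are available. Lean on these libraries where they do the work, as an engineer would, in place of code of your own. Each camera call takes 0.05 s, during which the arm holds its last target. There are 200 camera calls.

TASK

Push the outer lip of the scrap chest's tip tray up from below until all three brass pieces have slid off it into the chest, and let the tray down level again. Then press in the knuckle of the locked lid stay so that the stay folds, and lower the lid gently until it is fully shut, without slamming it. Do not disturb the other things on the bench.

Things in the scene. Friction and masses are not known exactly. Their poses are not given: they have to be found in the camera images.
- scrap_chest: Dark hardwood box fixed to the bench, 170 (x) x 165 (y) x 135 mm high, walls 10 mm. Origin: centre of its underside, z up. Its -y wall is low (top at 86 mm): the mouth, with the tip tray outside it. The lid is hinged on the +y wall, and a locked lid stay is on the outside of the -x wall. Inner floor at z 16 mm.
- tray (a joint): Tilt of the tip tray: 0 level (at rest), grows as its outer end rises, at most 1.05 rad. Pivot along the chest's x at y -86.5, z 92 mm of the chest. Steel sheet 130 mm wide, floor underside 4 mm and top 8 mm above the pivot, open towards the chest, 14 mm rims on the other three sides. Pieces slide off at 0.45 to 0.7 rad. Not sprung: let go, it falls back level. About 5 N lift the lip.
- tray_lip (a point): Middle of the outer edge of the tray's lip, 174 mm from the pivot. The lip is a rolled edge of 9 mm diameter, as wide as the tray (130 mm), its centre 170 mm out from and 6.5 mm above the pivot when level; it stands 20 mm out from the tray's end rim. Free space below it down to the bench (94 mm).
- block_a: Brass stock block, 21 x 66 (y) x 20 mm, 0.2 kg, lying on the tray. Origin: centre of its underside.
- block_b: The same kind of brass stock block, beside the first on the tray.
- cast_bar: Cast brass bar, 24 x 98 (y) x 14 mm, 0.25 kg, lying across the tray behind the blocks. Origin: centre of its underside.
- knuckle (a joint): Fold of the two-link lid stay. 0: locked, bent a little outwards past straight against its stop (the lid cannot be pushed shut); 0.20 straight; 0.5 or more: broken and free to fold; about 2.8 with the lid shut. Press the knuckle towards the lid's hinge and down (chest +y and -z, some 45 degrees) by 20 to 30 mm; a few N. It does not spring back.
- knuckle_point (a point): Centre of the stay's knuckle: a round steel boss of 20 mm diameter and 18 mm length along the chest's x, outside the chest's -x wall and about 40 mm above its rim, under the overhang of the raised lid. The links, 69 mm each, run from it to the chest's wall and to the lid's side edge.
- lid (a joint): Lid angle: 0 open as found, standing 1.2 rad above level and leaning over the chest; grows as it closes; 1.2 shut. Hinge line along the chest's x at y +82.5, z 135 mm of the chest. The hinge is stiff: with the stay broken the lid stays where it is left, and 1 to 3 N at its free edge move it.
- lid_edge (a point): On the lid's outer (upper) face, 173 mm from the hinge line and 4 mm from the free edge, mid-width. The lid is 170 mm wide, reaches 177 mm from the hinge line and is 10 mm thick; its outer face lies 10.5 mm beyond the hinge line's plane. An 18 mm skirt hangs inside, 160 mm from the hinge, and covers the mouth when shut.
- trough_scoop: Bystander: folded brass scoop, 58 x 100 x 18 mm, lying on the bench under the tray.
- burr_block_right: Bystander: wooden block with burrs, 86 x 96 x 69 mm, to the right of the chest.
- stone_tin: Bystander: flat green hinged tin, 85 x 116 x 33 mm, at the right of the bench.
Things that resemble listed ones, but are neither listed nor needed, are in the scene too. What is shaped like the block_b but pink is not meant.

How it is judged:
By the outcome, as a careful person would: the job done as asked, in the order asked, and still so for the second after the job is handed in, with the robot touching nothing.
It also fails if it takes over 61 s, if anything falls off the work surface, if the arm or the gripper's body presses on something with over 40 N, if the wrist force passes 120 N, or if a joint passes its speed limit or range.

## Working session

There is one attempt and no reset: what is moved stays moved. The work goes in short steps, Python scripts to look and compute and a tool call to move; the robot and the scene stay as the last step left them, time stands still between calls to the robot, and variables do not carry over. Pictures are saved under pics/ and viewed, at most 13 in all, crops included, and the job is handed in when it is done.

Besides the shell and the picture viewer there is one more tool, called after "Request:" as name(argument=value, ...) on one line, values as JSON. move_arm: Moves the arm, as the interface text tells. Its arguments: {"type":"object","properties":{"deltas":{"type":"array","items":{"type":"array","items":{"type":"number"}}}},"required":["deltas"]}

```bash
mkdir -p pics; python3 - <<'E'
from workcell import bot
import cv2,numpy as np
for n in("scene","top"):
    im=bot.camera(n);cv2.imwrite(f"pics/{n}0.png",im)
    c=bot.calibration(n);print(n,np.round(c["K"],1).tolist(),np.round(c["position"],4),np.round(c["orientation"],4))
    for q in("scrap_chest","tray","knuckle","knuckle_point","lid","lid_edge","tray_lip"):
        r=bot.outline_of(q,n);print(q,[(round(d["conf"],2),d["rect"]) for d in r[:3]])
o=bot.get_obs();print(o["clock"],o["eef_pos"],o["tool_rot"],o["grip_width"])
E
```

```text
scene [[434.8, 0.0, 325.2], [0.0, 434.8, 202.6], [0.0, 0.0, 1.0]] [-0.0126  0.3192  0.8269] [-0.3834  0.8136 -0.3918  0.1939]
scrap_chest [(0.59, [229.3, 203.6, 160.4, 163.0])]
tray [(0.75, [290.4, 237.4, 100.4, 60.7])]
knuckle [(0.59, [253.8, 296.9, 31.5, 12.8])]
knuckle_point [(0.67, [259.7, 294.5, 52.0, 23.0]), (0.47, [340.3, 245.4, 27.9, 29.2])]
lid [(0.87, [224.3, 203.7, 50.9, 116.2])]
lid_edge [(0.93, [226.8, 205.2, 48.3, 114.6])]
tray_lip [(0.74, [288.3, 236.6, 103.3, 64.0])]
top [[383.1, 0.0, 318.4], [0.0, 383.1, 196.0], [0.0, 0.0, 1.0]] [ 0.4738 -0.1722  1.0986] [ 0.7071 -0.705   0.0419 -0.0345]
scrap_chest [(0.92, [188.5, 169.3, 149.1, 85.4])]
tray [(0.28, [215.1, 245.8, 29.9, 7.4])]
knuckle []
knuckle_point [(0.61, [214.5, 247.5, 30.4, 6.1])]
lid [(0.8, [188.4, 166.0, 31.3, 83.7]), (0.41, [351.7, 145.8, 45.8, 42.6])]
lid_edge [(0.58, [352.7, 146.4, 43.6, 40.8]), (0.25, [263.9, 193.8, 71.9, 59.5])]
tray_lip [(0.79, [263.6, 195.2, 76.9, 58.9])]
0.8 [ 0.20786605 -0.45473352  0.23931754] [ 9.77109246e-01  2.12738151e-01 -6.11316224e-06  1.00092306e-05] 0.08543836343775975
```

```bash
python3 - <<'E'
import cv2
a=cv2.imread("pics/scene0.png");cv2.imwrite("pics/s1.png",cv2.resize(a[180:390,190:470],(800,600),interpolation=cv2.INTER_CUBIC))
b=cv2.imread("pics/top0.png");cv2.imwrite("pics/t1.png",cv2.resize(b[120:280,170:410],(800,533),interpolation=cv2.INTER_CUBIC))
E
```

```text
(no output)
```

View pics/s1.png

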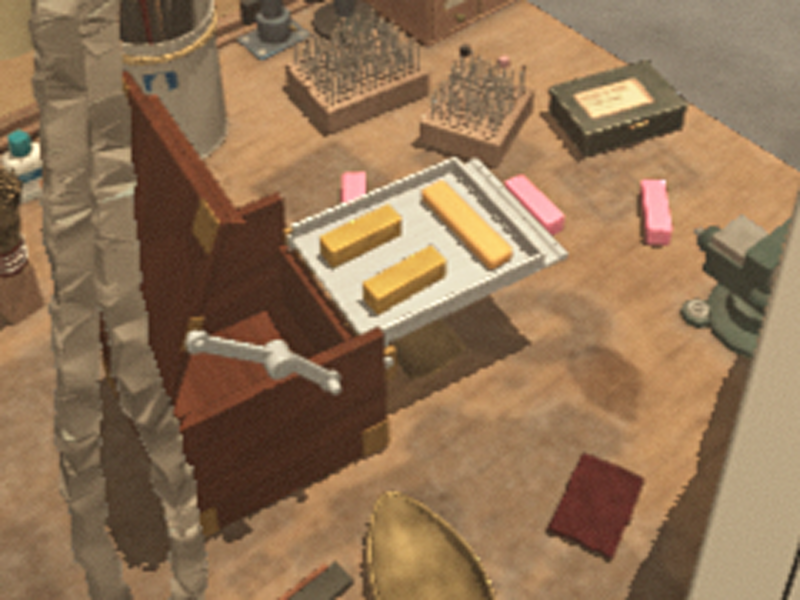

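View pics/t1.png

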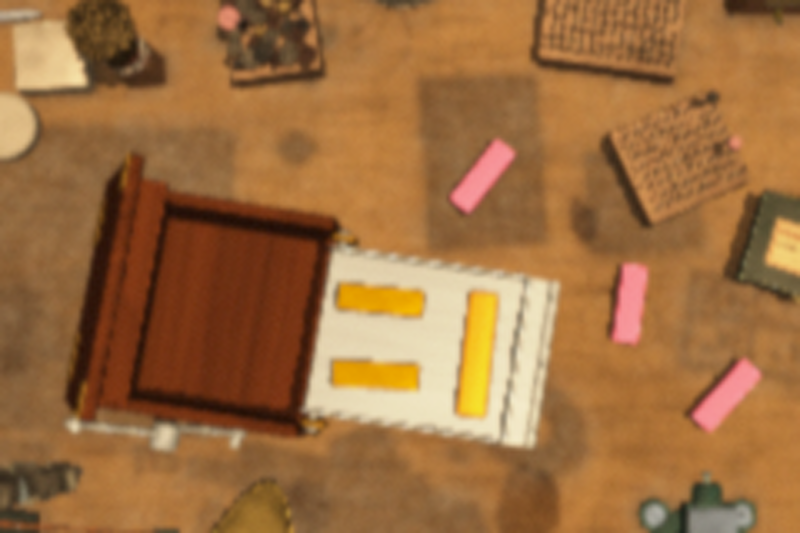

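View pics/scene0.png

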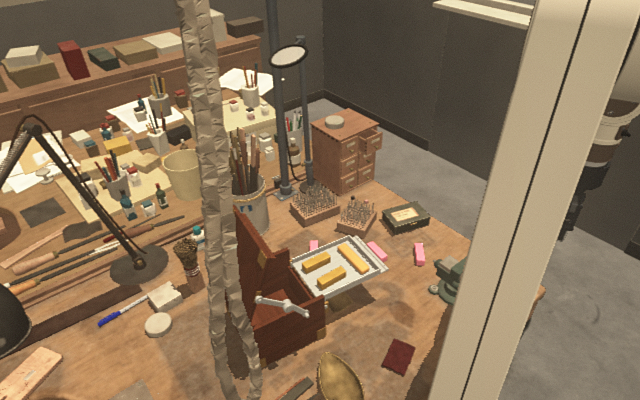

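The scene crop shows the chest with its open lid, the locked stay (knuckle at crop 283,358) and the tray with two blocks and the bar. The tray lip runs from crop (475,160) to (565,255). In the top crop the lip corners are (558,282) and (533,446), and the knuckle is at (165,436). Next I fit the chest pose.

```bash
cat > h.py <<'E'
from workcell import bot
import numpy as np,cv2
from scipy.spatial.transform import Rotation as R
from scipy.optimize import least_squares
CAL={n:bot.calibration(n) for n in("scene","top")}
def proj(n,P):
    c=CAL[n];q=R.from_quat(c["orientation"]).inv().apply(np.atleast_2d(P)-c["position"])@np.array(c["K"]).T
    return q[:,:2]/q[:,2:]
def c2w(p,P): return R.from_euler("z",p[2]).apply(np.atleast_2d(P))+[p[0],p[1],0]
E
python3 - <<'E'
from h import *
print([a for a in dir(bot) if a[0]!="_"])
T=lambda x,y:(170+.3*x,120+.3*y); S=lambda x,y:(190+.35*x,180+.35*y)
ob=[("top",(65,-261,98.5),T(558,282)),("top",(-65,-261,98.5),T(533,446)),("top",(85,-82.5,135),T(338,217)),("top",(-85,-82.5,135),T(303,435)),
("scene",(65,-261,98.5),S(475,160)),("scene",(-65,-261,98.5),S(565,255)),("scene",(-85,-82.5,135),S(383,333)),("scene",(-85,-82.5,0),S(388,445)),("scene",(-85,82.5,0),S(205,537)),("scene",(85,-82.5,135),S(283,197))]
f=lambda p:np.concatenate([(proj(n,c2w(p,np.array(P)/1e3))[0]-uv) for n,P,uv in ob])
s=least_squares(f,[.43,.04,-.1],loss="soft_l1");print(s.x);print(f(s.x).reshape(-1,2).round(1).tolist())
p=s.x
# knuckle triangulate
k=[("top",T(165,436)),("scene",S(283,358))]
g=lambda P:np.concatenate([proj(n,c2w(p,P/1e3))[0]-uv for n,uv in k])
r=least_squares(g,[-96,20,175.]);print("knuckle chest",r.x,r.fun,"world",c2w(p,r.x/1e3))
a=1.2
print("lid_edge w",c2w(p,[0,.0825-.173*np.cos(a)+.0105*np.sin(a),.135+.173*np.sin(a)+.0105*np.cos(a)]),"lip w",c2w(p,[0,-.2565,.0985]))
for nm,P in(("hinge end -x A",(-95,25,170)),):print(nm,proj("top",c2w(p,np.array(P)/1e3)))
E
```

```text
['Unreachable', 'calibration', 'camera', 'get_obs', 'job_done', 'outline_of', 'tip_reach']
[ 0.53694536  0.03339292 -0.15647539]
[[0.8, -0.2], [0.7, 0.1], [-0.6, -0.9], [-1.8, 0.6], [0.9, -0.4], [1.1, -0.4], [0.8, -0.4], [0.0, 0.2], [-4.9, 3.1], [-1.4, -3.0]]
knuckle chest [-97.9914132    3.21262844 175.46796509] [ 0.65058522  0.59701025 -0.68831938 -0.09626754] world [[0.44065179 0.05183705 0.17546797]]
lid_edge w [[0.54155793 0.06262983 0.30004752]] lip w [[ 0.49697301 -0.21997334  0.0985    ]]
hinge end -x A [[211.97582009 248.61978989]]
```

View pics/top0.png

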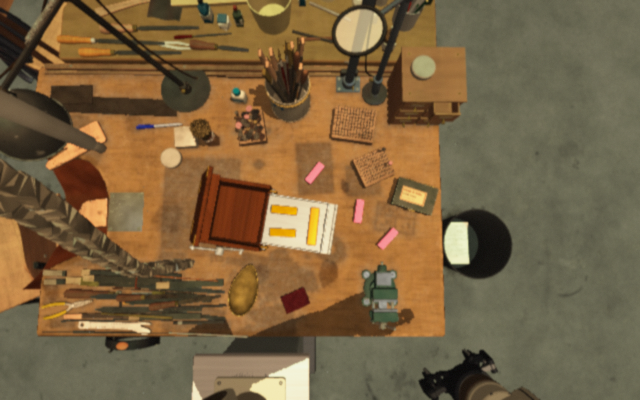

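The top view shows the chest and tray clear. A crinkled hose comes in from the left and ends near pixel (190,265), so I check where it runs in 3D.

```bash
cat >> h.py <<'E'
p=np.array([ 0.53694536,0.03339292,-0.15647539])
def ray(n,uv):
    c=CAL[n];return R.from_quat(c["orientation"]).apply(np.linalg.inv(c["K"])@[uv[0],uv[1],1])
E
python3 - <<'E'
from h import *
a=np.cross(ray("top",(20,190)),ray("top",(180,268)));A=np.array(CAL["top"]["position"])
for l in((188,0,212,250),(205,0,215,170),(214,210,228,399),(225,200,255,390)):
    s0=np.array(CAL["scene"]["position"])
    for uv in(l[:2],l[2:]):
        d=ray("scene",uv);t=a@(A-s0)/(a@d);print(l,uv,(s0+t*d).round(3),proj("top",s0+t*d).round())
print("base px",proj("top",[0,0,0]),proj("top",[[.5,.2,.45],[.54,.2,.45]]))
E
```

```text
(188, 0, 212, 250) (188, 0) [0.508 0.103 0.703] [[ 47. 203.]]
(188, 0, 212, 250) (212, 250) [0.457 0.162 0.376] [[135. 246.]]
(205, 0, 215, 170) (205, 0) [0.5   0.086 0.701] [[ 64. 212.]]
(205, 0, 215, 170) (215, 170) [0.47  0.127 0.497] [[121. 239.]]
(214, 210, 228, 399) (214, 210) [0.464 0.143 0.438] [[129. 243.]]
(214, 210, 228, 399) (228, 399) [0.41  0.214 0.074] [[167. 262.]]
(225, 200, 255, 390) (225, 200) [0.459 0.126 0.451] [[135. 246.]]
(225, 200, 255, 390) (255, 390) [0.39  0.169 0.08 ] [[183. 270.]]
base px [[250.21445328 413.15359805]] [[ 92.88987839 221.38892402]
 [ 94.45100156 197.71201649]]
```

Request:
move_arm(deltas=[[0,0,0,0,0,0,-7.05],[0,0,0,0,0,0,-7.05],[0,0,0,0,0,0,-7.05],[0,0,0,0,0,0,-7.05],[0,0,0,0,0,0,-7.05],[0,0,0,0,0,0,-7.05],[0,0,0,0,0,0,-7.05],[0,0,0,0,0,0,-7.05]])

```text
clock: 1.47
eef_pos: [0.2079, -0.4547, 0.2393]
tool_rot: [0.759, 0.652, -0.0, -0.0]
ft_force: [1.4, -0.7, -0.4]
grip_width: 0.0
grasp_force: 0.0
```

Request:
move_arm(deltas=[[0,18,25,0,0,0,0],[0,18,25,0,0,0,0],[0,18,25,0,0,0,0],[0,18,25,0,0,0,0],[0,18,25,0,0,0,0],[0,18,25,0,0,0,0],[0,18,25,0,0,0,0],[0,18,25,0,0,0,0],[0,18,25,0,0,0,0],[0,18,25,0,0,0,0]])

```text
clock: 2.3
eef_pos: [0.4843, -0.3153, 0.2394]
tool_rot: [0.761, 0.649, -0.0, 0.0]
ft_force: [0.4, -0.6, 0.4]
grip_width: 0.0003
grasp_force: 0.0
```

Request:
move_arm(deltas=[[0,0,0,0,0,6.43,0],[0,0,0,0,0,6.43,0],[0,0,0,0,0,6.43,0],[0,0,0,0,0,6.43,0],[0,0,0,0,0,6.43,0],[0,0,0,0,0,6.43,0],[0,0,0,0,0,6.43,0],[0,0,0,0,0,0,0]])

```text
clock: 2.97
eef_pos: [0.481, -0.3184, 0.2311]
tool_rot: [0.704, 0.595, 0.292, -0.255]
ft_force: [-0.7, -0.7, -3.5]
grip_width: -0.0007
grasp_force: 0.0
```

```bash
cat >> h.py <<'E'
def st():
    o=bot.get_obs();q=R.from_quat(o["tool_rot"]).as_matrix();Z=R.from_euler("z",-p[2])
    P=Z.apply(np.array(o["eef_pos"])-[p[0],p[1],0])*1e3;A=Z.apply(q.T) # rows: tool axes in chest frame
    return o,P,A
def show(*targets):
    o,P,A=st();print("t",round(o["clock"],2),"chest mm",P.round(1),"F chest",R.from_euler("z",-p[2]).apply(o["ft_force"]).round(1),"w",round(o["grip_width"],3));print("d",A[2].round(3),"y",A[1].round(3),"j",np.round(o["joint_pos"],2))
    for t in targets:print("to",t,"tool delta",(A@(np.array(t)-P)).round(1))
E
python3 -c "
from h import *
show((0,-354.4,160.5),(0,-269.5,75.6))"
```

```text
t 2.97 chest mm [  -0.4 -356.2  231.1] F chest [-0.6 -0.8 -3.5] w -0.001
d [-0.005  0.715 -0.699] y [ 1.    -0.005 -0.012] j [-0.86  0.82  0.66  2.    0.57  0.69]
to (0, -354.4, 160.5) tool delta [-49.2   1.3  50.7]
to (0, -269.5, 75.6) tool delta [-50.5   1.9 170.7]
```

Request:
move_arm(deltas=[[0,-16.5,0,17,0,0,0],[0,-16.5,0,17,0,0,0],[0,-16.5,0,17,0,0,0],[0,0,0,20,0,0,0],[0,0,0,20,0,0,0],[0,0,0,20,0,0,0],[0,0,0,0,0,0,0]])

```text
clock: 3.55
eef_pos: [0.4894, -0.2698, 0.1245]
tool_rot: [0.702, 0.601, 0.29, -0.25]
ft_force: [-0.7, 0.6, -0.4]
grip_width: -0.0001
grasp_force: 0.0
```

```bash
python3 -c "
from h import *
show((0,-269.5,75.6))"
```

```text
t 3.55 chest mm [ 3.000e-01 -3.069e+02  1.245e+02] F chest [-0.7  0.5 -0.4] w -0.0
d [-0.004  0.707 -0.707] y [ 1.     0.002 -0.003] j [-0.81  0.81  0.36  1.67  0.6   0.75]
to (0, -269.5, 75.6) tool delta [-8.1 -0.1 61.1]
```

Request:
move_arm(deltas=[[0,-8,0,0,0,0,0],[0,0,0,20,0,0,0],[0,0,0,20,0,0,0],[0,0,0,21,0,0,0],[0,0,0,0,0,0,0]])

```text
clock: 3.97
eef_pos: [0.4953, -0.2349, 0.0759]
tool_rot: [0.702, 0.6, 0.29, -0.249]
ft_force: [-1.2, 0.2, -0.9]
grip_width: 0.0001
grasp_force: 0.0
```

```bash
python3 - <<'E'
from h import *
show((0,-269.5,75.6))
cv2.imwrite("pics/l1.png",cv2.resize(bot.camera("scene")[180:390,190:470],(800,600)))
E
```

```text
t 3.97 chest mm [   0.7 -271.5   75.9] F chest [-1.3  0.  -0.9] w 0.0
d [-0.002  0.707 -0.707] y [ 1.     0.001 -0.002] j [-0.76  0.81  0.23  1.51  0.62  0.8 ]
to (0, -269.5, 75.6) tool delta [ 1.2 -0.7  1.6]
```

View pics/l1.png

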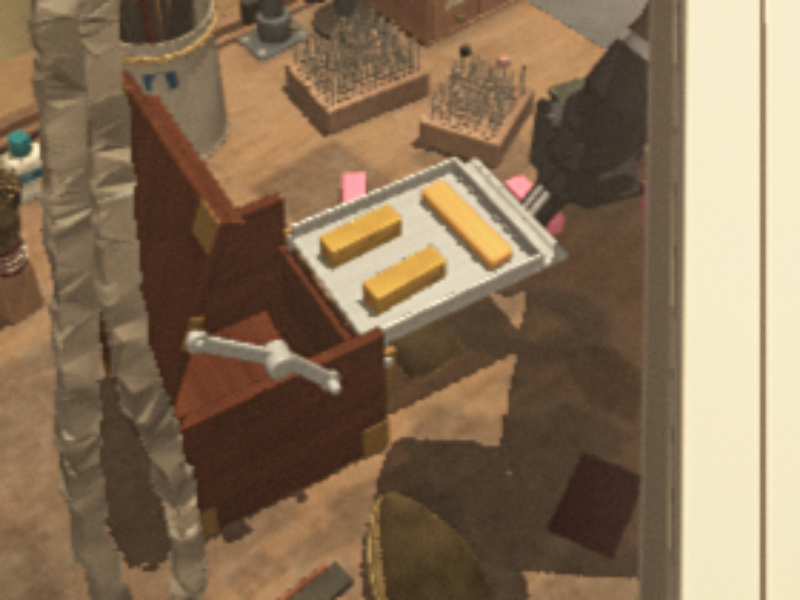

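The shut fingers are under the lip's middle (crop ~545,205), so I lift along the arc.

Request:
move_arm(deltas=[[0,4,0,0,0,0,0],[0,4,0,0,0,0,0],[0,2,0,0,0,0,0],[0,5.4,0,-4.1,0,0,0],[0,5.4,0,-4.1,0,0,0],[0,5.4,0,-4.1,0,0,0],[0,5.4,0,-4.1,0,0,0],[0,5.4,0,-4.1,0,0,0]])

```text
clock: 4.68
eef_pos: [0.4979, -0.2264, 0.1184]
tool_rot: [0.703, 0.6, 0.291, -0.247]
ft_force: [1.0, -4.3, -2.8]
grip_width: -0.0003
grasp_force: 2.5
```

```bash
python3 - <<'E'
from h import *
show()
E
```

```text
t 4.68 chest mm [   1.9 -262.7  118.4] F chest [ 1.7 -4.1 -2.8] w -0.0
d [ 0.003  0.705 -0.709] y [ 1.    -0.002  0.002] j [-0.75  0.75  0.25  1.57  0.63  0.81]
```

Contact force is about 5 N, as expected. I continue lifting.

Request:
move_arm(deltas=[[0,6.1,0,-2.9,0,0,0],[0,6.1,0,-2.9,0,0,0],[0,6.1,0,-2.9,0,0,0],[0,6.1,0,-2.9,0,0,0],[0,6.1,0,-2.9,0,0,0],[0,6.6,0,-1.7,0,0,0],[0,6.6,0,-1.7,0,0,0],[0,6.6,0,-1.7,0,0,0],[0,6.6,0,-1.7,0,0,0],[0,6.6,0,-1.7,0,0,0]])

```text
clock: 5.52
eef_pos: [0.502, -0.1971, 0.18]
tool_rot: [0.703, 0.6, 0.291, -0.248]
ft_force: [-0.1, -3.3, -1.1]
grip_width: 0.0002
grasp_force: 1.7
```

Request:
move_arm(deltas=[[0,6.8,0,-0.3,0,0,0],[0,6.8,0,-0.3,0,0,0],[0,6.8,0,-0.3,0,0,0],[0,6.8,0,-0.3,0,0,0],[0,6.8,0,-0.3,0,0,0],[0,0,0,0,0,0,0],[0,0,0,0,0,0,0],[0,0,0,0,0,0,0]])

```text
clock: 6.18
eef_pos: [0.5057, -0.1734, 0.2039]
tool_rot: [0.703, 0.6, 0.291, -0.249]
ft_force: [-0.3, 0.3, 0.2]
grip_width: -0.0001
grasp_force: 0.4
```

```bash
python3 - <<'E'
from h import *
show()
a=cv2.resize(bot.camera("scene")[180:390,190:470],(400,300));b=cv2.resize(bot.camera("top")[140:270,170:350],(400,289))
cv2.imwrite("pics/l2.png",np.vstack([a,b]))
E
```

```text
t 6.18 chest mm [   1.4 -209.1  203.9] F chest [-0.4  0.3  0.2] w -0.0
d [ 0.     0.707 -0.707] y [ 1.    -0.001 -0.   ] j [-0.68  0.62  0.23  1.65  0.66  0.89]
```

View pics/l2.png

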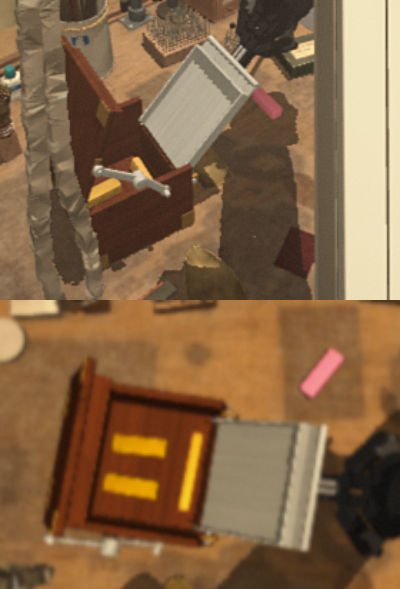

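All three pieces are in the chest: the blocks at (139,446) and (130,486) and the bar at (190,472) in the lower image. I lower the tray by retracing the arc.

Request:
move_arm(deltas=[[0,-6.8,0,0.3,0,0,0],[0,-6.8,0,0.3,0,0,0],[0,-6.8,0,0.3,0,0,0],[0,-6.8,0,0.3,0,0,0],[0,-6.8,0,0.3,0,0,0],[0,-6.6,0,1.7,0,0,0],[0,-6.6,0,1.7,0,0,0],[0,-6.6,0,1.7,0,0,0],[0,-6.6,0,1.7,0,0,0],[0,-6.6,0,1.7,0,0,0]])

```text
clock: 7.12
eef_pos: [0.4993, -0.2137, 0.1488]
tool_rot: [0.703, 0.6, 0.291, -0.249]
ft_force: [-0.9, -0.8, -1.6]
grip_width: -0.0001
grasp_force: 0.4
```

Request:
move_arm(deltas=[[0,-6.1,0,2.9,0,0,0],[0,-6.1,0,2.9,0,0,0],[0,-6.1,0,2.9,0,0,0],[0,-6.1,0,2.9,0,0,0],[0,-6.1,0,2.9,0,0,0],[0,-5.4,0,4.1,0,0,0],[0,-5.4,0,4.1,0,0,0],[0,-5.4,0,4.1,0,0,0],[0,-5.4,0,4.1,0,0,0],[0,-5.4,0,4.1,0,0,0]])

```text
clock: 7.95
eef_pos: [0.4969, -0.229, 0.0835]
tool_rot: [0.703, 0.6, 0.291, -0.249]
ft_force: [-0.0, -0.6, 0.4]
grip_width: -0.0002
grasp_force: 0.0
```

Request:
move_arm(deltas=[[0,-2,0,0,0,0,0],[0,-3,0,0,0,0,0],[0,-5,0,0,0,0,0],[0,-2,0,0,0,0,0],[0,0,0,-20,0,0,0],[0,0,0,-35,0,0,0],[0,0,0,-35,0,0,0],[0,0,0,-35,0,0,0],[0,0,0,-35,0,0,0],[0,0,0,0,0,0,0]])

```text
clock: 8.78
eef_pos: [0.478, -0.355, 0.1938]
tool_rot: [0.704, 0.6, 0.292, -0.243]
ft_force: [0.3, -0.0, 0.4]
grip_width: -0.0001
grasp_force: 0.0
```

```bash
python3 - <<'E'
from h import *
k=np.array([-102,3.2,175.5]);d=np.array([0,.707,-.707])
show((-102,-150,300),k-60*d,k-18*d)
E
```

```text
t 8.78 chest mm [   2.3 -392.8  193.8] F chest [0.3 0.  0.4] w -0.0
d [ 0.01   0.702 -0.712] y [ 1.    -0.006  0.008] j [-0.9   0.89  0.71  1.97  0.55  0.66]
to (-102, -150, 300) tool delta [ 247.6 -104.9   93.7]
to [-102.    -39.22  217.92] tool delta [ 268.9 -106.2  230. ]
to [-102.      -9.526  188.226] tool delta [ 269.2 -106.6  272. ]
```

Request:
move_arm(deltas=[[0,25,-10.6,9,0,0,0],[0,25,-10.6,9,0,0,0],[0,25,-10.6,9,0,0,0],[0,25,-10.6,9,0,0,0],[0,25,-10.6,9,0,0,0],[0,25,-10.6,9,0,0,0],[0,25,-10.6,9,0,0,0],[0,25,-10.6,9,0,0,0],[0,25,-10.6,9,0,0,0],[0,25,-10.6,9,0,0,0]])

```text
clock: 9.62
eef_pos: [0.4101, -0.0937, 0.3022]
tool_rot: [0.703, 0.6, 0.291, -0.249]
ft_force: [0.3, 0.6, 0.6]
grip_width: -0.0002
grasp_force: 0.0
```

Request:
move_arm(deltas=[[0,5,0,25,0,0,0],[0,5,0,25,0,0,0],[0,5,0,25,0,0,0],[0,4,0,25,0,0,0],[0,0,0,25,0,0,0],[0,0,0,0,0,0,0],[0,0,0,0,0,0,0]])

```text
clock: 10.2
eef_pos: [0.4257, 0.0065, 0.2266]
tool_rot: [0.702, 0.6, 0.291, -0.25]
ft_force: [0.5, 0.2, -0.9]
grip_width: 0.0
grasp_force: 0.0
```

```bash
python3 - <<'E'
from h import *
k=np.array([-102,3.2,175.5]);d=np.array([0,.707,-.707])
show(k-60*d,k-18*d)
a=cv2.resize(bot.camera("scene")[230:370,220:380],(400,350),interpolation=2);b=cv2.resize(bot.camera("top")[180:280,170:330],(400,250),interpolation=2)
c=bot.camera("wrist");c=cv2.resize(c,(400,250))
cv2.imwrite("pics/k1.png",np.vstack([np.hstack([a,np.pad(c,((0,100),(0,0),(0,0)))]),np.hstack([b,b*0])]))
E
```

```text
t 10.2 chest mm [-105.6  -43.9  226.6] F chest [ 0.5  0.3 -0.9] w 0.0
d [-0.002  0.708 -0.707] y [ 1.     0.001 -0.002] j [-0.47  0.26 -0.25  1.36  0.74  1.14]
to [-102.    -39.22  217.92] tool delta [-2.9  3.7  9.4]
to [-102.      -9.526  188.226] tool delta [-2.9  3.7 51.4]
```

View pics/k1.png

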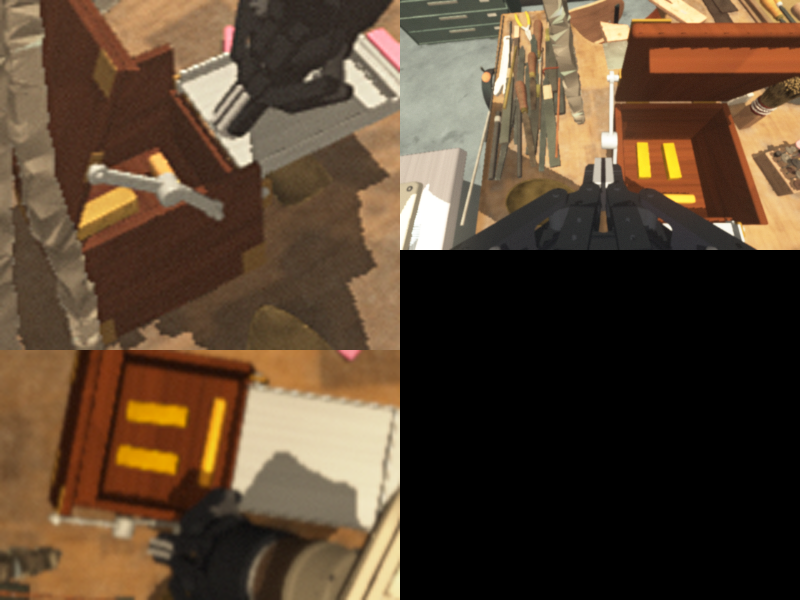

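The bar and blocks lie flat in the chest, the tray is level, and the boss is right ahead of the fingertips (wrist view, 610,138). I refine the knuckle position using the wrist ray.

```bash
python3 - <<'E'
from h import *
CAL["wrist"]=bot.calibration("wrist")
T=lambda x,y:(170+.3*x,120+.3*y); S=lambda x,y:(190+.35*x,180+.35*y)
ob=[("top",T(165,436)),("scene",S(283,358)),("wrist",(336,222)),("top",(170+.4*123,180+.4*(528-350))),("scene",(220+.4*171,230+.4*191))]
g=lambda P:np.concatenate([proj(n,c2w(p,P/1e3))[0]-uv for n,uv in ob])
r=least_squares(g,[-98,3,175.]);print(r.x,r.fun.reshape(-1,2).round(1).tolist())
d=np.array([0,.707,-.707]);k=r.x+[-3,0,0]
show(k-18*d)
print(proj("wrist",c2w(p,st()[1]/1e3+8e-3*d)))
E
```

```text
[-96.94632036   4.62791971 174.80446513] [[0.2, 0.1], [-1.6, 0.1], [-0.8, 0.6], [0.5, -0.3], [-0.9, -1.0]]
t 10.35 chest mm [-103.7  -45.6  227.7] F chest [ 0.3  0.5 -0.8] w -0.0
d [ 0.002  0.707 -0.707] y [ 1.    -0.002  0.001] j [-0.47  0.26 -0.25  1.36  0.74  1.14]
to [-99.94632036  -8.09808029 187.53046513] tool delta [-1.9  3.7 54.9]
[[326.20509132 265.93855984]]
```

Request:
move_arm(deltas=[[0,-1.5,3,15,0,0,0],[0,0,0,15,0,0,0],[0,0,0,15,0,0,0],[0,0,0,5,0,0,0],[0,0,0,5,0,0,0],[0,0,0,5,0,0,0],[0,0,0,5,0,0,0]])

```text
clock: 10.93
eef_pos: [0.4376, 0.0487, 0.1804]
tool_rot: [0.703, 0.6, 0.292, -0.248]
ft_force: [0.3, -0.3, 0.3]
grip_width: 0.0
grasp_force: 0.3
```

Request:
move_arm(deltas=[[0,0,0,5,0,0,0],[0,0,0,5,0,0,0],[0,0,0,5,0,0,0],[0,0,0,5,0,0,0],[0,0,0,0,0,0,0]])

```text
clock: 11.35
eef_pos: [0.4394, 0.0621, 0.1646]
tool_rot: [0.703, 0.601, 0.29, -0.247]
ft_force: [0.4, -5.6, -1.4]
grip_width: -0.0006
grasp_force: 2.6
```

```bash
python3 - <<'E'
from h import *
show()
a=cv2.resize(bot.camera("scene")[230:370,220:380],(400,350),interpolation=2)
c=cv2.resize(bot.camera("wrist"),(400,250))
cv2.imwrite("pics/k2.png",np.hstack([a,np.pad(c,((0,100),(0,0),(0,0)))]))
E
```

```text
t 11.35 chest mm [-100.9   13.2  164.6] F chest [ 1.3 -5.4 -1.4] w -0.001
d [ 0.002  0.704 -0.71 ] y [ 1.    -0.001  0.001] j [-0.34  0.29 -0.39  1.07  0.77  1.32]
```

View pics/k2.png

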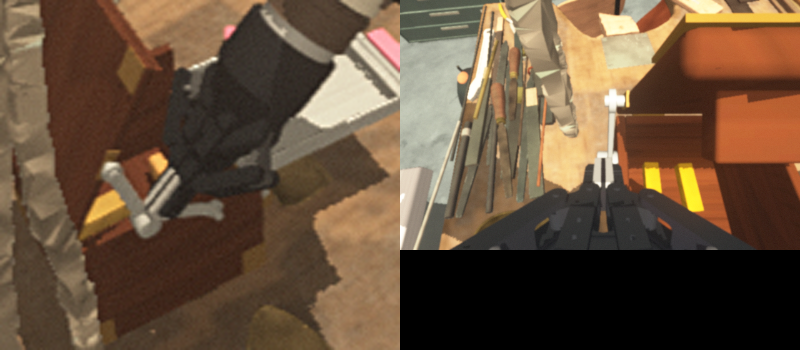

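The stay has clearly folded (knuckle now at 148,222 in the scene crop). I retract, then go over the lid edge.

Request:
move_arm(deltas=[[0,0,0,-10,0,0,0],[0,0,0,-30,0,0,0],[0,0,0,-30,0,0,0],[0,0,0,-30,0,0,0],[0,0,0,0,0,0,0]])

```text
clock: 11.87
eef_pos: [0.4297, -0.0096, 0.2391]
tool_rot: [0.703, 0.6, 0.292, -0.246]
ft_force: [1.3, 0.9, 0.8]
grip_width: -0.0001
grasp_force: 0.0
```

Request:
move_arm(deltas=[[0,17,12.6,-10.4,0,0,0],[0,17,12.6,-10.4,0,0,0],[0,17,12.6,-10.4,0,0,0],[0,17,12.6,-10.4,0,0,0],[0,17,12.6,-10.4,0,0,0],[0,17,12.6,-10.4,0,0,0],[0,17,12.6,-10.4,0,0,0],[0,17,12.6,-10.4,0,0,0],[0,0,0,0,0,0,0]])

```text
clock: 12.62
eef_pos: [0.5356, 0.0153, 0.3938]
tool_rot: [0.701, 0.601, 0.293, -0.247]
ft_force: [-1.2, 0.1, 0.3]
grip_width: 0.0002
grasp_force: 0.0
```

```bash
python3 - <<'E'
from h import *
show((0,50.6,320.6))
im=bot.camera("scene");tp=bot.camera("top")
def lidpts(t):
    f=1.2-t
    P=[]
    for x in(-85,85):
        for r,h in((177,10.5),(177,.5)):
            P.append((x,82.5-r*np.cos(f)+h*np.sin(f),135+r*np.sin(f)+h*np.cos(f)))
    return c2w(p,np.array(P)/1e3)
for t,c in((0,(0,255,0)),(.1,(255,0,0)),(.2,(0,0,255))):
    for q in proj("scene",lidpts(t)):cv2.circle(im,tuple((q*8).astype(int).tolist()),6,c,-1,shift=3)
    for q in proj("top",lidpts(t)):cv2.circle(tp,tuple((q*8).astype(int).tolist()),6,c,-1,shift=3)
a=cv2.resize(im[190:330,210:370],(400,350),interpolation=2);b=cv2.resize(tp[150:270,180:340],(400,300),interpolation=2)
cv2.imwrite("pics/d1.png",np.hstack([a,np.pad(b,((0,50),(0,0),(0,0)))]))
E
```

```text
t 12.62 chest mm [  1.5 -18.1 393.8] F chest [-1.2 -0.1  0.3] w 0.0
d [ 0.004  0.707 -0.707] y [1.    0.001 0.006] j [-0.36  0.34  0.31  1.74  0.77  1.28]
to (0, 50.6, 320.6) tool delta [ -3.2  -1.9 100.3]
```

View pics/d1.png

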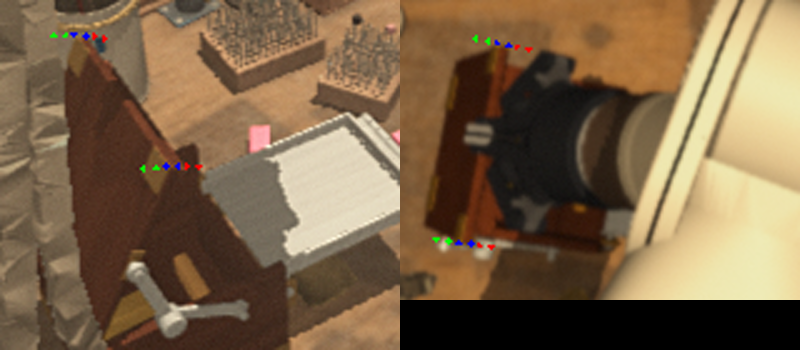

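```bash
cat > lid.py <<'E'
from h import *
d=np.array([.7071,-.7071]);xt=np.array([.7071,.7071])
def tcp(f,h=11.):
    c=np.array([82.5-177*np.cos(f)+10.5*np.sin(f),135+177*np.sin(f)+10.5*np.cos(f)]);n=np.array([np.sin(f),np.cos(f)])
    s=max(0,-12*(d@n)/(xt@n));return c+(h+s)*xt+4*d
E
python3 - <<'E'
from lid import *
A=tcp(1.2);print("start",A)
L=[1.2,1.1,1.0,.9,.8,.7,.6,.5,.4,.3,.2,.1,.05,0]
for f,g in zip(L,L[1:]):
    D=tcp(g)-tcp(f);print(f,g,tcp(g).round(1),"tool x %.1f z %.1f"%(D@xt,D@d))
o,P,_=st();q=tcp(1.2)+6*xt;print((q-P[1:])@xt,(q-P[1:])@d)
E
```

```text
start [ 38.75558786 308.72537464]
1.2 1.1 [ 22.2 302.5] tool x -16.2 z -7.3
1.1 1.0 [  6.3 294.6] tool x -16.8 z -5.6
1.0 0.9 [ -8.7 285.1] tool x -17.3 z -3.9
0.9 0.8 [-22.7 274.2] tool x -17.6 z -2.2
0.8 0.7 [-34.8 262.7] tool x -16.7 z -0.4
0.7 0.6 [-45.5 250.1] tool x -16.4 z 1.3
0.6 0.5 [-54.7 236.5] tool x -16.2 z 3.1
0.5 0.4 [-62.4 222. ] tool x -15.7 z 4.8
0.4 0.3 [-68.4 206.8] tool x -15.0 z 6.5
0.3 0.2 [-72.7 191. ] tool x -14.1 z 8.1
0.2 0.1 [-75. 175.] tool x -13.0 z 9.7
0.1 0.05 [-75.5 167. ] tool x -6.0 z 5.4
0.05 0 [-75.4 158.9] tool x -5.6 z 5.7
-11.04944981597937 98.64146959741844
```

Request:
move_arm(deltas=[[0,0,0,25,0,0,0],[0,0,0,25,0,0,0],[0,0,0,25,0,0,0],[0,0,0,23,0,0,0],[0,-5,0,0,0,0,0],[0,-6,0,0,0,0,0],[0,-6,0,0,0,0,0]])

```text
clock: 13.3
eef_pos: [0.5416, 0.0705, 0.3093]
tool_rot: [0.703, 0.6, 0.291, -0.249]
ft_force: [1.1, -0.8, 0.0]
grip_width: -0.0004
grasp_force: 0.0
```

Request:
move_arm(deltas=[[0,-4,0,-1.8,0,0,0],[0,-4,0,-1.8,0,0,0],[0,-4,0,-1.8,0,0,0],[0,-4,0,-1.8,0,0,0],[0,-4.2,0,-1.4,0,0,0],[0,-4.2,0,-1.4,0,0,0],[0,-4.2,0,-1.4,0,0,0],[0,-4.2,0,-1.4,0,0,0]])

```text
clock: 13.97
eef_pos: [0.5376, 0.0387, 0.2965]
tool_rot: [0.702, 0.6, 0.292, -0.248]
ft_force: [2.4, 1.2, 1.2]
grip_width: -0.0003
grasp_force: 1.0
```

Request:
move_arm(deltas=[[0,-4.3,0,-1,0,0,0],[0,-4.3,0,-1,0,0,0],[0,-4.3,0,-1,0,0,0],[0,-4.3,0,-1,0,0,0],[0,-4.4,0,-0.5,0,0,0],[0,-4.4,0,-0.5,0,0,0],[0,-4.4,0,-0.5,0,0,0],[0,-4.4,0,-0.5,0,0,0]])

```text
clock: 14.63
eef_pos: [0.5326, 0.0102, 0.2752]
tool_rot: [0.703, 0.6, 0.291, -0.249]
ft_force: [0.6, 1.4, 0.9]
grip_width: -0.0001
grasp_force: 0.7
```

```bash
python3 - <<'E'
from lid import *
show();o,P,_=st();q=tcp(.8);print((q-P[1:])@xt,(q-P[1:])@d)
im=bot.camera("scene")
a=cv2.resize(im[190:330,210:370],(640,560),interpolation=2);cv2.imwrite("pics/d2.png",a)
E
```

```text
t 14.63 chest mm [ -0.7 -23.6 275.2] F chest [0.4 1.4 0.9] w -0.0
d [ 0.     0.707 -0.707] y [ 1.    -0.001 -0.   ] j [-0.37  0.38  0.06  1.46  0.76  1.27]
-0.08231568129065382 1.3201930239277075
```

View pics/d2.png

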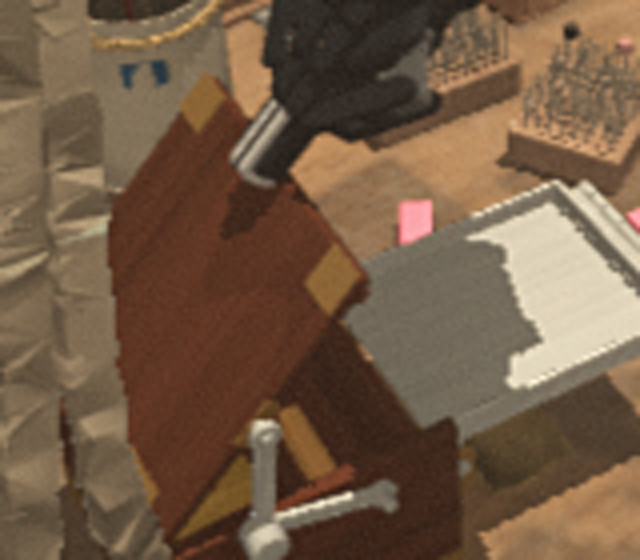

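The fingers lie over the lid's edge (crop 255,160), and the lid is following while the stay folds. I continue.

Request:
move_arm(deltas=[[0,-4.2,0,0,0,0,0],[0,-4.2,0,0,0,0,0],[0,-4.2,0,0,0,0,0],[0,-4.2,0,0,0,0,0],[0,-4.1,0,0.6,0,0,0],[0,-4.1,0,0.6,0,0,0],[0,-4.1,0,0.6,0,0,0],[0,-4.1,0,0.6,0,0,0]])

```text
clock: 15.35
eef_pos: [0.5293, -0.0113, 0.2502]
tool_rot: [0.703, 0.6, 0.291, -0.248]
ft_force: [-0.2, -0.6, 1.5]
grip_width: -0.0003
grasp_force: 0.6
```

Request:
move_arm(deltas=[[0,-4,0,0.8,0,0,0],[0,-4,0,0.8,0,0,0],[0,-4,0,0.8,0,0,0],[0,-4,0,0.8,0,0,0],[0,-3.9,0,1.2,0,0,0],[0,-3.9,0,1.2,0,0,0],[0,-3.9,0,1.2,0,0,0],[0,-3.9,0,1.2,0,0,0]])

```text
clock: 16.02
eef_pos: [0.5267, -0.0276, 0.2221]
tool_rot: [0.703, 0.6, 0.291, -0.249]
ft_force: [0.7, 0.8, 1.5]
grip_width: -0.0001
grasp_force: 0.5
```

Request:
move_arm(deltas=[[0,-3.8,0,1.6,0,0,0],[0,-3.8,0,1.6,0,0,0],[0,-3.8,0,1.6,0,0,0],[0,-3.8,0,1.6,0,0,0],[0,-3.5,0,2,0,0,0],[0,-3.5,0,2,0,0,0],[0,-3.5,0,2,0,0,0],[0,-3.5,0,2,0,0,0]])

```text
clock: 16.68
eef_pos: [0.525, -0.0379, 0.1913]
tool_rot: [0.703, 0.6, 0.291, -0.249]
ft_force: [-0.4, -0.4, 1.3]
grip_width: 0.0003
grasp_force: 0.4
```

```bash
python3 - <<'E'
from lid import *
show();o,P,_=st()
for f in(.2,.1,.03,0):q=tcp(f);print(f,(q-P[1:])@xt,(q-P[1:])@d)
E
```

```text
t 16.68 chest mm [ -0.7 -72.2 191.3] F chest [-0.4 -0.4  1.3] w 0.0
d [ 0.001  0.707 -0.707] y [ 1.    -0.001 -0.   ] j [-0.46  0.49 -0.01  1.36  0.74  1.15]
0.2 -0.45104245052761444 -0.13692261284043478
0.1 -13.456890190292093 9.518798042693332
0.03 -21.762090393511794 17.138269172989233
0 -25.09268741170551 20.610046814137444
```

Request:
move_arm(deltas=[[0,-2.2,0,1.6,0,0,0],[0,-2.2,0,1.6,0,0,0],[0,-2.2,0,1.6,0,0,0],[0,-2.2,0,1.6,0,0,0],[0,-2.2,0,1.6,0,0,0],[0,-2.2,0,1.6,0,0,0]])

```text
clock: 17.18
eef_pos: [0.5247, -0.0403, 0.1753]
tool_rot: [0.703, 0.6, 0.291, -0.248]
ft_force: [-0.4, -0.1, 0.7]
grip_width: 0.0001
grasp_force: 0.3
```

Request:
move_arm(deltas=[[0,-1,0,0.9,0,0,0],[0,-1,0,0.9,0,0,0],[0,-1,0,0.9,0,0,0],[0,-1,0,0.9,0,0,0],[0,-1,0,0.9,0,0,0],[0,-1,0,0.9,0,0,0],[0,-0.7,0,0.7,0,0,0],[0,-0.7,0,0.7,0,0,0],[0,-0.7,0,0.7,0,0,0]])

```text
clock: 17.93
eef_pos: [0.5246, -0.0407, 0.1645]
tool_rot: [0.703, 0.6, 0.291, -0.248]
ft_force: [0.3, -1.4, 0.2]
grip_width: 0.0002
grasp_force: 0.2
```

```bash
python3 - <<'E'
from lid import *
show();o,P,_=st()
for f in(.03,0):q=tcp(f);print(f,(q-P[1:])@xt,(q-P[1:])@d)
E
```

```text
t 17.93 chest mm [ -0.6 -75.1 164.5] F chest [ 0.5 -1.3  0.2] w 0.0
d [ 0.001  0.707 -0.707] y [ 1.    -0.001  0.   ] j [-0.47  0.52 -0.04  1.31  0.74  1.15]
0.03 -0.7961957713636092 0.2395980899157354
0 -4.126792789557325 3.711375731063947
```

Now I make slow 1 mm downward steps and watch the force.

Request:
move_arm(deltas=[[0,-0.7,0,0.7,0,0,0],[0,-0.7,0,0.7,0,0,0],[0,-0.7,0,0.7,0,0,0],[0,-0.7,0,0.7,0,0,0],[0,-0.7,0,0.7,0,0,0]])

```text
clock: 18.35
eef_pos: [0.5246, -0.0407, 0.1595]
tool_rot: [0.703, 0.6, 0.291, -0.248]
ft_force: [-0.4, -0.0, -0.0]
grip_width: 0.0003
grasp_force: 0.2
```

Request:
move_arm(deltas=[[0,-0.7,0,0.7,0,0,0],[0,-0.7,0,0.7,0,0,0],[0,0,0,0,0,0,0]])

```text
clock: 18.6
eef_pos: [0.5245, -0.0406, 0.1574]
tool_rot: [0.703, 0.6, 0.291, -0.249]
ft_force: [0.1, 0.0, -0.4]
grip_width: -0.0002
grasp_force: 0.0
```

Request:
move_arm(deltas=[[0,-0.7,0,0.7,0,0,0],[0,-0.7,0,0.7,0,0,0],[0,0,0,0,0,0,0]])

```text
clock: 18.85
eef_pos: [0.5246, -0.0406, 0.1568]
tool_rot: [0.703, 0.599, 0.292, -0.249]
ft_force: [-2.9, -1.3, 5.4]
grip_width: -0.0002
grasp_force: 3.2
```

```bash
python3 - <<'E'
from lid import *
show()
im=bot.camera("scene")
a=cv2.resize(im[220:360,220:380],(640,560),interpolation=2);cv2.imwrite("pics/d3.png",a)
E
```

```text
t 18.85 chest mm [ -0.6 -75.  156.8] F chest [-2.7 -1.7  5.4] w -0.0
d [ 0.002  0.708 -0.706] y [ 1.    -0.002  0.   ] j [-0.47  0.52 -0.05  1.29  0.74  1.15]
```

View pics/d3.png

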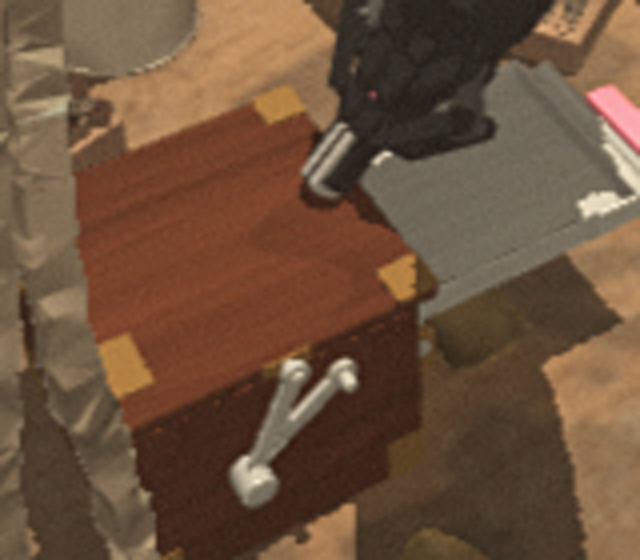

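The lid lies flush and the force climbs sharply, so it is at its stop. I give one small extra press to be sure, then retreat.

Request:
move_arm(deltas=[[0,-0.4,0,0.4,0,0,0],[0,-0.4,0,0.4,0,0,0],[0,0,0,0,0,0,0]])

```text
clock: 19.15
eef_pos: [0.5247, -0.0406, 0.1567]
tool_rot: [0.703, 0.599, 0.292, -0.249]
ft_force: [-4.5, -2.1, 11.0]
grip_width: -0.0001
grasp_force: 5.7
```

Request:
move_arm(deltas=[[0,1,0,-1,0,0,0],[0,4,0,-4,0,0,0],[0,10,0,-10,0,0,0],[0,20,0,-20,0,0,0],[0,15,0,-25,0,0,0],[0,10,0,-30,0,0,0],[0,0,0,0,0,0,0],[0,0,0,0,0,0,0],[0,0,0,0,0,0,0]])

```text
clock: 19.9
eef_pos: [0.5211, -0.0617, 0.26]
tool_rot: [0.703, 0.6, 0.291, -0.249]
ft_force: [-0.1, 0.4, -0.9]
grip_width: 0.0003
grasp_force: 0.0
```

```bash
python3 - <<'E'
from lid import *
show()
print(np.abs(bot.camera("scene")[300:345,240:300].astype(int)).mean())
print(bot.job_done())
E
```

```text
t 19.9 chest mm [ -0.8 -96.4 260. ] F chest [-0.2  0.4 -0.9] w 0.0
d [ 0.001  0.707 -0.707] y [ 1.    -0.001 -0.   ] j [-0.5   0.45  0.13  1.57  0.73  1.1 ]
74.8488888888889
the job is handed in; nothing more can be done
None
```

I handed the job in at about 20 s: all three brass pieces are in the chest, the tray is level again, the stay is folded and the lid is gently shut, with the arm clear; the verdict wasn't shown to me.

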